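# Hang the rinsed mixing beakers on the drying rack

### The arm

A 7-joint arm with a two-finger parallel gripper is mounted at the origin on the work surface. World frame = base frame: x ahead of the robot, y to its left, z up, the work surface at z = 0. Lengths are in m, angles in rad, forces in N, time in s.
With the tool pointing down it reaches from about 0.425 to 0.95 m from the base axis. Payload 4.7 kg.
Tool frame: the origin (TCP) lies where the fingers leave the gripper's body, on its centre line; the fingertips stand 73 mm ahead of it and the grasp point (between the pads) lies 54 mm ahead of it (finger_overhang is the distance from the TCP to the fingertips, in m); z points along the fingers, y is the line along which they close (so a half turn about z gives the same grasp; the last joint's range is limited). The gripper opens to 85 mm and grips with 20 to 120 N. Pads are 22 mm wide; open, the fingers measure 114 mm over their backs; the gripper's body (76 mm by 85 mm) begins 54 mm behind the grasp point. The pads swing forward as they close: fully open they stand 13 mm farther back than shut.
Start: joints at [1.319, 0.469, -0.049, 1.532, 0.024, 1.141, -0.082], TCP at [0.149, -0.658, 0.304] pointing down, gripper open.
Joint ranges: [-2.59, 2.59], [-0.33, 1.99], [-1.39, 1.29], [0.1, 2.45], [-1.04, 4.18], [0.21, 1.99], [-2.66, 2.66]. Speed limits (rad/s): [2.57, 2.57, 3.14, 3.14, 3.14, 3.14, 3.14].

### API

Orientations are given as a unit quaternion [w, x, y, z].
In Python, from workcell import * gives the robot as it stands.
- The arm moves only by the tool drive_tool, never from a script. Its argument "steps" is one flat list of numbers, 5 for each row, row after row: the shift along the tool's x, y, z normalised to -1 to 1, where 1 is 0.5 m, then the turn about the tool's z normalised to -1 to 1, where 1 is 180 degrees, then the opening, from 0 (shut) to 1 (fully open). A call has 1 to 10 rows; each row is the pose to reach, as a shift and turn from the pose commanded when the call began, along the tool's axes at that moment, turning the shorter way round; what a row does not reach only later rows make up. A row lasts 1/10 s, in which the tool goes at most 50 mm and 8.59 degrees, less where a joint would pass 70% of its speed; a pose out of reach is approached as far as the arm can. A call with a number of a shift or a turn outside -1 to 1 is refused whole. A call with a gripper value outside its range is refused whole. The fingers move at their own pace and stop on an object; "newtons" is the grip in N (left out, the last holds). Time passes only in rows, so rows that repeat a pose let the fingers close. It gives the time, the measured TCP pose, the force, the opening and the grip force at its end, in the units of the state.
- get_state(): the state, without advancing time (a new reading comes with each control period).
- grab_frame(name): name is "side" or "top"; returns the picture (480x640x3 uint8, red, green, blue); there is no depth.
- camera_params(name): a dict with "vfov" (degrees; the focal length in pixels is half the picture's height over the tangent of half this angle, whatever the lens; pixels are square), "cx", "cy" (the principal point, pixels), "rvec" (rotation vector, rad) and "tvec" (3), from world to camera coordinates, as OpenCV has them. Camera axes: x right, y down, z forward; pixel columns grow to the right and rows downward; lengths in m; the calibration is good to about 2 mm. A picture is of the moment at which its call begins. camera_params takes no time and is no camera call.
- finish_job(): hands the job in; it is judged then, once.
The state is a dict: "time": time; "joints": joint angles; "qvel": joint speeds; "joint_torque": joint torques, N m; "eef_pos": TCP position; "tcp_rot": TCP orientation; "force": force on the tool from outside, world axes, zero at the start; "moment": the same for the moment, N m; "opening": finger opening in m; "finger_force": force on a finger pad.
Only numpy, scipy, OpenCV 4.12 (cv2) and the standard library are available. Lean on these libraries where they do the work, as an engineer would, in place of code of your own. Each camera call takes 0.05 s, during which the arm holds its last target. There are 200 camera calls.

### The job

The two rinsed mixing beakers are lying on the ribbed draining mat. Hang each upside down on the free peg of the drying rack that fits it, the wide teal beaker on the thick peg and the narrow orange one on the slim peg, let right down so that its rim rests level on the peg's steel arms. Do not drop them, and leave the cups already drying and everything else on the bench where they are.

Things in the scene. Friction and masses are not known exactly. Their poses are not given: they have to be found in the camera images.
- wide_beaker: wide teal mixing beaker with white rings: a straight plastic cup of 60 mm outside diameter, 82 mm high, wall 3 mm, floor 4 mm, 60 to 130 g, 16-sided to the touch. Origin: centre of its closed end, outside; z runs along the cup to the open mouth. It starts lying on the mat, axis level along the ribs, 33 mm above the bench, mouth away from the robot (+x of the mat); two ribs stop it rolling.
- narrow_beaker: narrow orange mixing beaker of the same make: 50 mm outside diameter, 72 mm high, wall 3 mm, floor 4 mm, 40 to 85 g. Origin and axes as for the wide beaker. It starts lying on the mat in the same way, its axis 27 mm above the bench, mouth away from the robot.
- wide_beaker_rim (a point): centre of the wide beaker's open mouth, in the plane of the rim, 82 mm along its z axis from its origin
- narrow_beaker_rim (a point): centre of the narrow beaker's open mouth, in the plane of the rim, 72 mm along its z axis from its origin
- thick_peg_seat (a point): where the wide beaker's rim comes to rest: on the axis of the thick dark upright peg, level with the top of its four steel support arms (a cross, each 37 mm long), 36 mm above the bench. The peg tapers from 45 mm diameter at the arms to 20 mm and a blunt tip 64 mm above the arms. It stands in one of the rack's six places.
- slim_peg_seat (a point): the same point for the narrow beaker, on the slim dark upright peg: support arms 32 mm long, their top 36 mm above the bench; the peg tapers from 33 mm diameter at the arms to 13 mm and a blunt tip 52 mm above the arms. It stands in another of the six places.
- rack: drying rack, fixed: white tray 236 (x) by 316 (y) mm, rim 18 mm high, metal deck 14 mm up. Six places: rows at x = -60 and 60 mm, three in each at y = -100, 0, 100 mm: the thick peg, the slim peg, three pegs with dry cups, one closed by a black plug 8 mm above the deck. Origin: centre of underside; +x roughly away from the robot. It stands on the robot's left.
- mat: grey draining mat on the robot's right, fixed, 220 (x) by 236 (y) mm, 2 mm thick, with round ribs along x, 18 mm apart, tops 4 mm above the bench. Origin: centre of underside; +x roughly away from the robot. Three things lie on it side by side at y = -90, 0, 90 mm, in any order: the two beakers and the spatula.
- dry_cup_a: white cup already dry and hanging upside down on another peg of the rack: 48 mm outside diameter, 60 mm high, its closed end uppermost, 96 mm above the bench. Origin: centre of its closed end. Bystander.
- dry_cup_b: blue cup already dry and hanging upside down on another peg of the rack: 48 mm outside diameter, 60 mm high, its closed end uppermost, 96 mm above the bench. Origin: centre of its closed end. Bystander.
- dry_cup_c: amber cup already dry and hanging upside down on another peg of the rack: 48 mm outside diameter, 60 mm high, its closed end uppermost, 96 mm above the bench. Origin: centre of its closed end. Bystander.
- spatula: plaster spatula with a wooden handle and a steel blade, 207 mm long, 24 mm wide, 12 mm high, lying on the mat along its ribs. Bystander.
- model: stone model of a jaw, 68 mm across, 32 mm high, on the bench at the right. Bystander.
- jar_a: white jar with a green cap, 56 mm diameter, 52 mm high, beyond the gap between mat and rack. Bystander.
- jar_b: white jar with a dark teal cap, 56 mm diameter, 62 mm high, at the left. Bystander.
- mixing_bowl: green rubber mixing bowl, 124 mm diameter, 55 mm high, at the right. Bystander.
There are look-alikes about, which are no part of the job. Leave any yellow look-alike of the narrow_beaker alone.

How it is judged:
At the end, for the whole second after the job is handed in: Each beaker hangs mouth down on its own peg (wide on thick, narrow on slim): centre of the rim within 8 mm of the peg's axis, rim within 4 mm of the top of the support arms, upright within 0.1 rad, at rest and let go; the three dry cups within 15 mm of where they hung (horizontal distance between wide_beaker_rim and thick_peg_seat below 0.008 m and z of wide_beaker_rim in the frame of thick_peg_seat between -0.004 and 0.004 m and angle between each of wide_beaker, narrow_beaker's own z axis and vertical above 3.04 rad and linear speed of each of wide_beaker, narrow_beaker below 0.02 m/s and horizontal distance between narrow_beaker_rim and slim_peg_seat below 0.008 m and z of narrow_beaker_rim in the frame of slim_peg_seat between -0.004 and 0.004 m and distance of each of dry_cup_a, dry_cup_b, dry_cup_c from where it was at the start of the episode below 0.015 m); the robot touches nothing.
It fails at once if a dry cup is knocked: it moves more than 15 mm (distance of any of dry_cup_a, dry_cup_b, dry_cup_c from where it was at the start of the episode above 0.015 m).
It fails at once if a bystander (spatula, model, jar, bowl) is moved more than 30 mm (distance of any of spatula, model, jar_a, jar_b, mixing_bowl from where it was at the start of the episode above 0.03 m).
It fails at once if a beaker is dropped or thrown: faster than 0.5 m/s while the fingers do not hold it ((linear speed of wide_beaker above 0.5 m/s and contact force between wide_beaker and the fingers below 0.05 N) or (linear speed of narrow_beaker above 0.5 m/s and contact force between narrow_beaker and the fingers below 0.05 N)).
It also fails if it takes over 70 s, if anything falls off the work surface, if the arm or the gripper's body presses on something with over 40 N, if the wrist force passes 120 N, or if a joint passes its speed limit or range.

## Working session

There is one attempt and no reset: what is moved stays moved. The work goes in short steps, Python scripts to look and compute and a tool call to move; the robot and the scene stay as the last step left them, time stands still between calls to the robot, and variables do not carry over. Pictures are saved under pics/ and viewed, at most 10 in all, crops included, and the job is handed in when it is done.

Besides the shell and the picture viewer there is one more tool, called as name(argument=value, ...) on one line, values as JSON. drive_tool: Moves the arm, as the interface text tells. Scaled input: -1 to 1 covers 0.5 m each way for a shift and 180 degrees each way for a turn. Its arguments: {"type":"object","properties":{"steps":{"type":"array","items":{"type":"number"}},"newtons":{"type":"number"}},"required":["steps"]}

```bash
mkdir -p pics; ls
cat > h.py <<'E'
from workcell import *
import numpy as np, cv2
def snap(n,f):
    im=grab_frame(n); cv2.imwrite(f'pics/{f}.png',im[...,::-1]); return im
def cam(n):
    p=camera_params(n); f=240/np.tan(np.radians(p['vfov'])/2)
    K=np.array([[f,0,p['cx']],[0,f,p['cy']],[0,0,1]]); return K,cv2.Rodrigues(np.array(p['rvec'],float))[0],np.array(p['tvec'],float)
def ray(n,u,v,z):
    K,R,t=cam(n); c=-R.T@t; d=R.T@np.linalg.inv(K)@np.array([u,v,1.]); return c+d*(z-c[2])/d[2]
def proj(n,P):
    K,R,t=cam(n); q=K@(R@np.asarray(P,float)+t); return q[:2]/q[2]
E
python3 - <<'E'
from h import *
for n in('top','side'):
    snap(n,n+'0'); print(n,camera_params(n))
s=get_state();print(s)
E
```

```text
pics
top {'vfov': 53.91752354095961, 'cx': 321.89081212047057, 'cy': 247.82839671162466, 'rvec': array([ 2.20652443, -2.18814847,  0.05695557]), 'tvec': array([-0.017106  ,  0.50347403,  1.45949069])}
side {'vfov': 54.503733256555236, 'cx': 318.8715051298443, 'cy': 236.9621048867702, 'rvec': array([ 0.81292865, -2.61561601,  1.0004551 ]), 'tvec': array([0.38887236, 0.27410533, 1.02712825])}
{'time': 0.1, 'joints': array([ 1.31908042,  0.46938465, -0.04860696,  1.53354901,  0.02411665,
        1.14098609, -0.08230276]), 'qvel': array([ 0.00131018, -0.00210461,  0.00093506, -0.00244095,  0.00062815,
       -0.00141953,  0.0023896 ]), 'joint_torque': array([ 1.03215640e-03, -5.11512101e+01, -4.71749157e-02, -2.38386762e+01,
        1.07514227e-02,  4.38579285e-03, -1.47682374e-05]), 'eef_pos': array([ 0.14909681, -0.65793585,  0.30296098]), 'tcp_rot': array([-8.60541353e-04,  9.93797763e-01,  1.11199137e-01, -1.30804066e-04]), 'force': array([-0.06263302,  0.01987914,  0.19086284]), 'moment': array([-0.02501636, -0.02956268, -0.02281442]), 'finger_force': 0.0, 'opening': 0.08545686534002597}
```

View pics/top0.png

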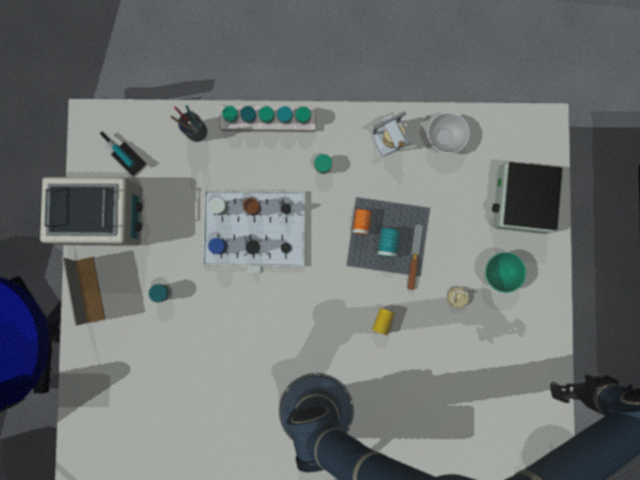

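View pics/side0.png

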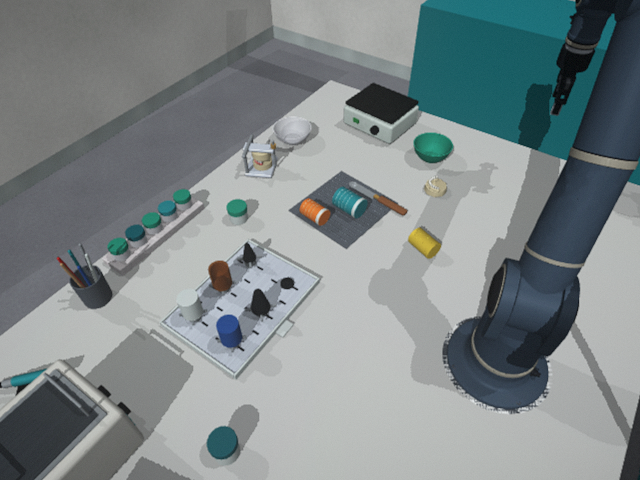

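Run:
```python
from h import *
im=cv2.imread('pics/top0.png'); c=cv2.resize(im[170:310,195:445],None,fx=3.2,fy=3.2,interpolation=cv2.INTER_CUBIC); cv2.imwrite('pics/crop1.png',c)
hsv=cv2.cvtColor(im,cv2.COLOR_BGR2HSV)
def blobs(name,lo,hi,box,z):
    x0,y0,x1,y1=box; m=cv2.inRange(hsv[y0:y1,x0:x1],lo,hi)
    k,l,st,ce=cv2.connectedComponentsWithStats(m)
    for i in range(1,k):
        if st[i,4]>12:
            cn=max(cv2.findContours((l==i).astype('uint8'),0,1)[0],key=cv2.contourArea)
            r=cv2.minAreaRect(cn); u=np.array(r[0])+[x0,y0]
            print(name,st[i,4],u.round(1),np.round(r[1],1),round(r[2],1),'ctr',(ce[i]+[x0,y0]).round(1),'w',ray('top',*u,z)[:2].round(4))
blobs('orange',(3,120,90),(15,255,255),(345,190,440,290),.04)
blobs('teal',(80,100,40),(100,255,255),(345,190,440,290),.045)
blobs('blue',(105,120,40),(130,255,255),(195,180,310,275),.096)
blobs('amber',(3,90,30),(17,255,255),(195,180,310,275),.096)
blobs('dark',(0,0,0),(180,255,50),(195,180,310,275),.09)
blobs('mat',(0,0,50),(180,60,120),(335,185,440,290),.002)
```

```text
orange 310 [361.7 218.9] [15.8 20. ] 7.1 ctr [361.7 219.1] w [ 0.5922 -0.1344]
orange 150 [412.1 273.5] [ 5.6 29. ] 7.1 ctr [412.3 273.3] w [ 0.426  -0.2891]
teal 433 [388.6 239.4] [19.  23.3] 8.1 ctr [388.6 239.6] w [ 0.5293 -0.2165]
blue 183 [216.5 245.5] [13. 15.] 90.0 ctr [216.3 245.5] w [0.5037 0.2973]
amber 181 [251. 206.] [14. 14.] 90.0 ctr [251.1 205.9] w [0.6214 0.1977]
dark 54 [285.5 208. ] [7. 8.] 0.0 ctr [285.8 208.3] w [0.6172 0.0962]
dark 116 [252.5 247. ] [12. 11.] 90.0 ctr [252.5 246.8] w [0.5005 0.1923]
dark 42 [285.9 247.3] [6.7 6.7] 63.4 ctr [285.6 247.5] w [0.5004 0.0936]
mat 3924 [386.8 242.8] [75.2 81.9] 8.1 ctr [388.6 236.5] w [ 0.5218 -0.2167]
```

View pics/crop1.png

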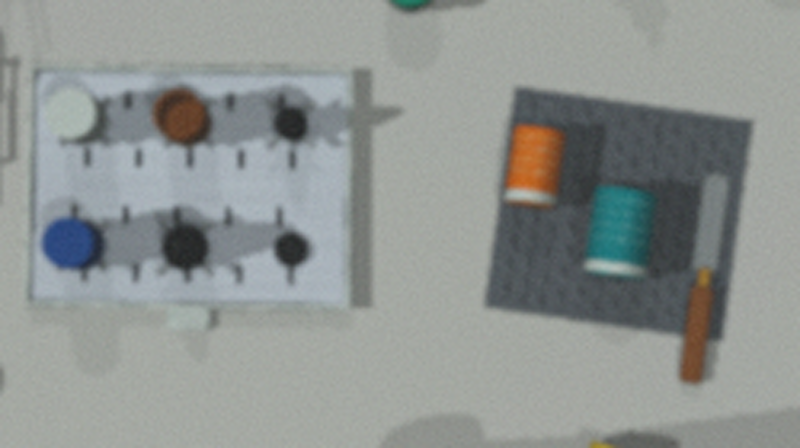

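Run:
```python
from h import *
def cr(u,v): return (u+.5)/3.2-.5+195,(v+.5)/3.2-.5+170
def fit(loc,obs):
    loc=np.array(loc);obs=np.array(obs);a=loc-loc.mean(0);b=obs-obs.mean(0)
    th=np.arctan2((a[:,0]*b[:,1]-a[:,1]*b[:,0]).sum(),(a*b).sum());R=np.array([[np.cos(th),-np.sin(th)],[np.sin(th),np.cos(th)]])
    t=obs.mean(0)-R@loc.mean(0); print('yaw',np.degrees(th).round(2),'org',t.round(4)); print((1000*(obs-loc@R.T-t)).round(1).tolist()); return R,t
L=[(.118,.158),(.118,-.158),(-.118,-.158),(-.118,.158)]
O=[ray('top',*cr(*p),.018)[:2] for p in((35,68),(352,70),(350,307),(30,303))]
fit(L,O)
L2=[(-.06,.1),(.06,0),(.06,-.1),(-.06,0),(-.06,-.1)]
O2=[ray('top',u,v,z)[:2] for u,v,z in((216.4,245.5,.096),(251,206,.096),(285.5,208.1,.085),(252.5,247,.095),(285.7,247.4,.022))]
fit(L2,O2); R,t=fit(L+L2,O+O2)
print('thick',R@[-.06,0]+t,'slim',R@[.06,-.1]+t)
M=[(.11,.118),(.11,-.118),(-.11,-.118),(-.11,.118)]
OM=[ray('top',*cr(*p),.002)[:2] for p in((515,88),(752,121),(722,338),(487,305))]
R,t=fit(M,OM)
for n,p,z in(('orange',(361.7,218.9),.045),('teal',(388.6,239.4),.05)):
    print(n,((ray('top',*p,z)[:2]-t)@R).round(4))
for P in ((*(R@[-.06,0]),0),): pass
K,Rr,tt=cam('top');print('cam',-Rr.T@tt)
```

```text
yaw -0.02 org [0.5635 0.1972]
[[-3.2, -3.1], [-2.4, 3.3], [2.2, 2.9], [3.4, -3.1]]
yaw -0.32 org [0.5614 0.1965]
[[1.8, 0.8], [0.0, 1.6], [-3.3, 0.4], [-1.2, -5.3], [2.7, 2.5]]
yaw -0.11 org [0.5623 0.1968]
[[-2.3, -2.6], [-0.9, 3.9], [3.7, 3.0], [4.4, -2.9], [1.2, 0.7], [-0.9, 1.0], [-4.6, -0.1], [-2.1, -5.4], [1.4, 2.4]]
thick [0.50229533 0.19692575] slim [0.62209849 0.09669002]
yaw -7.5 org [ 0.5428 -0.2209]
[[-2.0, 0.3], [-1.9, 0.2], [2.2, 1.5], [1.8, -2.0]]
orange [0.037  0.0926]
teal [-0.0143  0.0035]
cam [ 0.43055686 -0.00996829  1.48270469]
```

```bash
cat >> h.py <<'E'
def tool():
    s=get_state(); q=s['tcp_rot']; from scipy.spatial.transform import Rotation as Ro
    return s,Ro.from_quat([q[1],q[2],q[3],q[0]]).as_matrix()
def plan(p,yaw=None,verbose=1):
    s,R=tool(); y=np.degrees(np.arctan2(R[1,0],R[0,0])); d=R.T@(np.array(p)-s['eef_pos'])/.5
    print('at',s['eef_pos'].round(4),'yaw',y.round(2),'t',s['time'],'F',s['force'].round(1),'op',s['opening'].round(4),'ff',round(float(s['finger_force']),1))
    print('  shift',d.round(4),'turn',None if yaw is None else round(((y-yaw+180)%360-180)/180,4))
E
python3 - <<'E'
from h import *
def cr(u,v): return (u+.5)/3.2-.5+195,(v+.5)/3.2-.5+170
th=np.radians(-7.5);R=np.array([[np.cos(th),-np.sin(th)],[np.sin(th),np.cos(th)]]);t=np.array([.5428,-.2209])
for n,a,b,z,L,yy in(('teal',(614,275),(622,186),.033,.082,0),('orange',(527,203),(540,125),.027,.072,.09)):
    c=ray('top',*cr((a[0]+b[0])/2,(a[1]+b[1])/2),z)[:2]; l=(c-t)@R; print(n,c,'mat',l)
    ax=R@[1,0]; g=c-ax*(L/2-.018); print('grip',g,'closed end',c-ax*L/2)
    if n=='teal': plan([*g,.2],-7.5)
E
```

```text
teal [ 0.5232216  -0.21557379] mat [-0.02010611  0.00272515]
grip [ 0.50041837 -0.21257169] closed end [ 0.48257236 -0.21022222]Traceback (most recent call last):
  File "<stdin>", line 7, in <module>
  File "h.py", line 17, in plan
    print('at',s['eef_pos'].round(4),'yaw',y.round(2),'t',s['time'],'F',s['force'].round(1),'op',s['opening'].round(4),'ff',round(float(s['finger_force']),1))
                                                                                                 ^^^^^^^^^^^^^^^^^^
AttributeError: 'float' object has no attribute 'round'
```

```bash
sed -i "s/s\['opening'\].round(4)/round(s['opening'],4)/" h.py
python3 - <<'E'
from h import *
plan([.5005,-.2135,.2],-7.5)
E
```

```text
at [ 0.1491 -0.6579  0.303 ] yaw 12.77 t 0.1 F [-0.1  0.   0.2] op 0.0855 ff 0.0
  shift [ 0.8819 -0.7112  0.2071] turn 0.1126
```

drive_tool(steps=[0.88,-0.711,0.1,0.1126,0.84,0.88,-0.711,0.1,0.1126,0.84,0.88,-0.711,0.1,0.1126,0.84,0.88,-0.711,0.1,0.1126,0.84,0.88,-0.711,0.1,0.1126,0.84,0.88,-0.711,0.1,0.1126,0.84,0.88,-0.711,0.1,0.1126,0.84,0.88,-0.711,0.1,0.1126,0.84,0.88,-0.711,0.1,0.1126,0.84,0.88,-0.711,0.1,0.1126,0.84], newtons=20)

```text
time: 1.1
eef_pos: [0.4586, -0.2657, 0.2596]
tcp_rot: [0.0, 0.998, -0.066, -0.0]
force: [1.0, -0.7, 0.4]
opening: 0.0719
finger_force: 0.0
```

drive_tool(steps=[0.069,-0.114,0.119,0,0.84,0.069,-0.114,0.119,0,0.84,0.069,-0.114,0.119,0,0.84,0.069,-0.114,0.119,0,0.84,0.069,-0.114,0.119,0,0.84])

```text
time: 1.6
eef_pos: [0.4992, -0.2169, 0.2009]
tcp_rot: [0.001, 0.998, -0.066, 0.0]
force: [0.0, -0.2, -0.0]
opening: 0.0715
finger_force: 0.0
```

Run:
```python
from h import *
plan([.5005,-.2135,.087],-7.5)
a=snap('top','t1'); b=snap('side','s1')
c=[cv2.resize(i[y:y+120,x:x+130],None,fx=3,fy=4.5,interpolation=2) for i,x,y in((a,330,180),(b,275,140))]
c=[cv2.resize(i[y:y+130,x:x+130],(400,400),interpolation=2) for i,x,y in((a,330,180),(b,280,120))]
cv2.imwrite('pics/c2.png',np.hstack(c)[...,::-1])
```

```text
at [ 0.4992 -0.2169  0.2009] yaw -7.62 t 1.6 F [ 0.  -0.2 -0. ] op 0.0715 ff 0.0
  shift [ 0.0016 -0.0073  0.2279] turn -0.0007
```

View pics/c2.png

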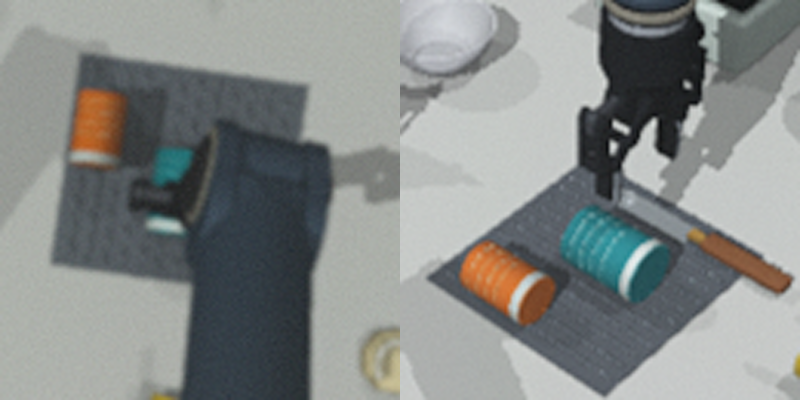

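Run:
```python
from h import *
s=130/400
print('teal end',ray('side',280+246*s,120+271*s,.033),'orange end',ray('side',280+137*s,120+300*s,.027))
print('rack side?')
im=cv2.imread('pics/side0.png');cv2.imwrite('pics/c3.png',cv2.resize(im[225:365,160:330],None,fx=4,fy=4,interpolation=2))
```

```text
teal end [ 0.48204864 -0.21498812  0.033     ] orange end [ 0.54679295 -0.13348868  0.027     ]
rack side?
```

View pics/c3.png

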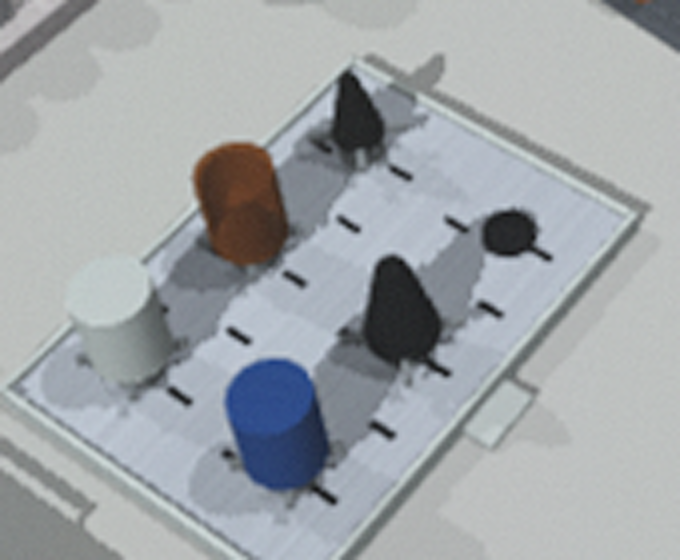

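drive_tool(steps=[0.001,-0.005,0.228,0,0.84,0.001,-0.005,0.228,0,0.84,0.001,-0.005,0.228,0,0.84,0.001,-0.005,0.228,0,0.84,0.001,-0.005,0.228,0,0.5,0.001,-0.005,0.228,0,0.5,0.001,-0.005,0.228,0,0.5,0.001,-0.005,0.228,0,0.5], newtons=20)

```text
time: 2.5
eef_pos: [0.5018, -0.2142, 0.0888]
tcp_rot: [0.001, 0.998, -0.066, 0.002]
force: [-0.5, -2.0, 7.5]
opening: 0.0586
finger_force: 24.4
```

Run:
```python
from h import *
plan([.5005,-.2145,.087],-7.5)
L2=[(.06,-.1),(-.06,0),(-.06,-.1),(-.06,.1),(.06,.1)]
for (u,v,z),l in zip(((348,74,.087),(391,260,.098),(510,231,.022),(273,390,.096),(112,284,.096)),L2): 
    p=ray('side',160+u/4-.4,225+v/4-.4,z)[:2]; print(l,p.round(4),'org',(p-l).round(4))
```

```text
at [ 0.5018 -0.2142  0.0888] yaw -7.54 t 2.5 F [-0.5 -2.   7.5] op 0.0586 ff 24.4
  shift [-0.0024  0.0009  0.0036] turn -0.0002
(0.06, -0.1) [0.623  0.0964] org [0.563  0.1964]
(-0.06, 0) [0.5044 0.1953] org [0.5644 0.1953]
(-0.06, -0.1) [0.4996 0.0996] org [0.5596 0.1996]
(-0.06, 0.1) [0.503  0.2949] org [0.563  0.1949]
(0.06, 0.1) [0.6236 0.2946] org [0.5636 0.1946]
```

drive_tool(steps=[0,0,-0.1,0,0.5,0,0,-0.2,0,0.5,0,0,-0.2,0,0.5,0,0,-0.2,0,0.5], newtons=20)

```text
time: 2.9
eef_pos: [0.501, -0.2128, 0.1883]
tcp_rot: [0.0, 0.998, -0.065, 0.002]
force: [-0.6, 0.3, -2.1]
opening: 0.0589
finger_force: 23.4
```

Run:
```python
from h import *
plan([.5005,-.2145,.187],-7.5)
b=snap('side','s2');cv2.imwrite('pics/c4.png',cv2.resize(b[100:250,280:430],None,fx=4,fy=4,interpolation=2)[...,::-1])
```

```text
at [ 0.501  -0.2128  0.1883] yaw -7.48 t 2.9 F [-0.6  0.3 -2.1] op 0.0589 ff 23.4
  shift [-0.0006  0.0035  0.0026] turn 0.0001
```

View pics/c4.png

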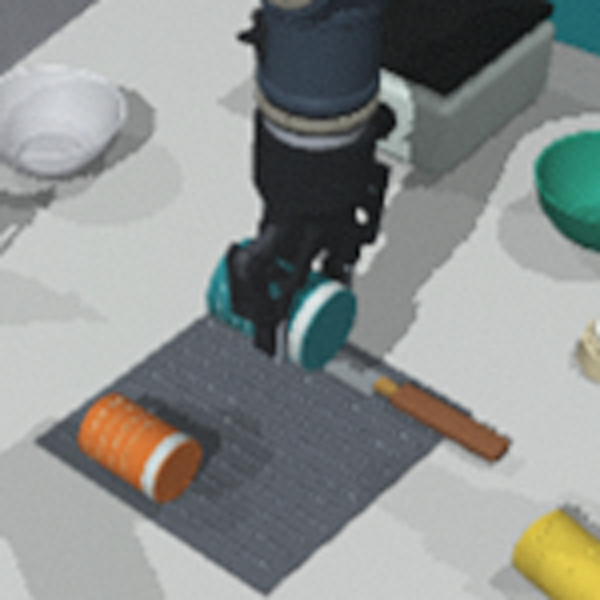

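Run:
```python
from h import *
plan([.562,-.055,.17],90); print(get_state()['joints'].round(2))
```

```text
at [ 0.5    -0.2126  0.1867] yaw -7.48 t 2.95 F [-1.  -0.3 -1.3] op 0.0593 ff 23.4
  shift [ 0.0819 -0.3287  0.0335] turn -0.5416
[ 0.49  0.4  -0.21  1.95  0.11  0.8  -1.48]
```

drive_tool(steps=[0.08,-0.33,0.03,-0.5416,0.5,0.08,-0.33,0.03,-0.5416,0.5,0.08,-0.33,0.03,-0.5416,0.5,0.08,-0.33,0.03,-0.5416,0.5,0.08,-0.33,0.03,-0.5416,0.5,0.08,-0.33,0.03,-0.5416,0.5,0.08,-0.33,0.03,-0.5416,0.5,0.08,-0.33,0.03,-0.5416,0.5,0.08,-0.33,0.03,-0.5416,0.5,0.08,-0.33,0.03,-0.5416,0.5])

```text
time: 3.95
eef_pos: [0.5603, -0.0544, 0.1694]
tcp_rot: [-0.002, 0.773, 0.635, -0.001]
force: [-0.6, 0.5, -0.9]
opening: 0.059
finger_force: 23.4
```

Run:
```python
from h import *
plan([.562,-.055,.098],90)
```

```text
at [ 0.5603 -0.0544  0.1694] yaw 78.83 t 3.95 F [-0.6  0.5 -0.9] op 0.059 ff 23.4
  shift [-0.0005  0.0041  0.1429] turn -0.0621
```

drive_tool(steps=[0,0,0.08,-0.062,0.5,0,0,0.143,-0.062,0.5,0,0,0.143,-0.062,0.5,0,0,0.143,-0.062,0.5])

```text
time: 4.35
eef_pos: [0.5608, -0.0542, 0.0989]
tcp_rot: [-0.001, 0.71, 0.704, -0.001]
force: [0.7, -0.5, -0.2]
opening: 0.0589
finger_force: 23.4
```

Run:
```python
from h import *
plan([.562,-.024,.098],90)
b=snap('side','s3');cv2.imwrite('pics/c5.png',cv2.resize(b[150:300,200:350],None,fx=4,fy=4,interpolation=2)[...,::-1])
```

```text
at [ 0.5608 -0.0542  0.0989] yaw 89.57 t 4.35 F [ 0.7 -0.5 -0.2] op 0.0589 ff 23.4
  shift [0.0605 0.002  0.0019] turn -0.0024
```

View pics/c5.png

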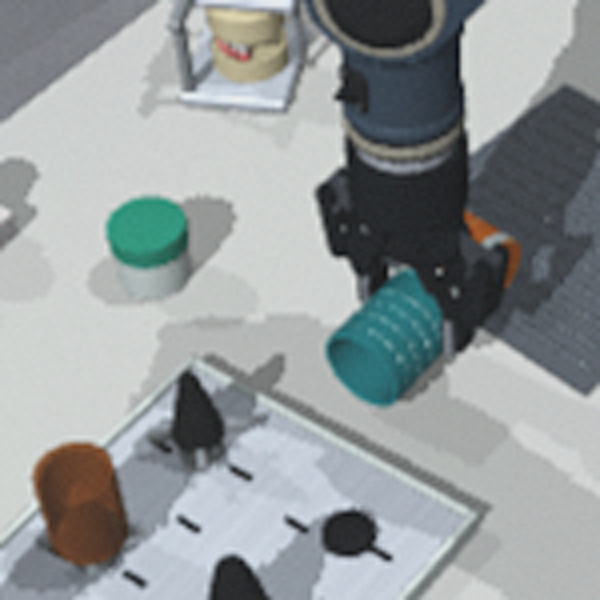

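Run:
```python
from h import *
print(ray('side',200+364/4-.4,150+368/4-.4,.043))
```

```text
[0.56148245 0.0015422  0.043     ]
```

drive_tool(steps=[0.02,0,0,0,0.5,0.036,0,0,0,0.5,0.044,0,0,0,0.5,0.05,0,0,0,0.5])

```text
time: 4.8
eef_pos: [0.562, -0.0286, 0.1006]
tcp_rot: [0.0, 0.709, 0.705, 0.0]
force: [0.2, -0.6, -0.9]
opening: 0.0593
finger_force: 23.4
```

drive_tool(steps=[0.008,0,0.004,0,0.5,0.014,0,0.004,0,0.5,0.02,0,0.004,0,0.5])

```text
time: 5.1
eef_pos: [0.5617, -0.0196, 0.0978]
tcp_rot: [-0.0, 0.71, 0.705, -0.0]
force: [-0.4, 0.5, -1.1]
opening: 0.0591
finger_force: 23.4
```

drive_tool(steps=[0.006,0,0,0,0.5,0.012,0,0,0,0.5,0.016,0,0,0,0.5])

```text
time: 5.4
eef_pos: [0.5618, -0.0182, 0.098]
tcp_rot: [0.003, 0.711, 0.703, -0.004]
force: [-0.8, -15.5, 5.2]
opening: 0.059
finger_force: 23.9
```

drive_tool(steps=[0,0,-0.004,0,0.5,0,0,-0.008,0,0.5,0,0,-0.012,0,0.5,0,0,-0.016,0,0.5])

```text
time: 5.8
eef_pos: [0.5618, -0.0136, 0.1057]
tcp_rot: [0.001, 0.71, 0.704, -0.001]
force: [0.6, -4.0, -2.3]
opening: 0.0591
finger_force: 23.1
```

drive_tool(steps=[0.006,0,-0.008,0,0.5,0.012,0,-0.015,0,0.5,0.018,0,-0.02,0,0.5])

```text
time: 6.1
eef_pos: [0.5619, -0.0038, 0.1161]
tcp_rot: [0.001, 0.71, 0.704, -0.001]
force: [0.3, -6.6, -0.1]
opening: 0.0592
finger_force: 23.3
```

Run:
```python
from h import *
plan([.562,-.024,.098],90)
b=snap('side','s4');cv2.imwrite('pics/c6.png',cv2.resize(b[170:270,230:330],None,fx=5,fy=5,interpolation=2)[...,::-1])
```

```text
at [ 0.5619 -0.0038  0.1161] yaw 89.56 t 6.1 F [ 0.3 -6.6 -0.1] op 0.0592 ff 23.3
  shift [-0.0402  0.0005  0.0363] turn -0.0024
```

View pics/c6.png

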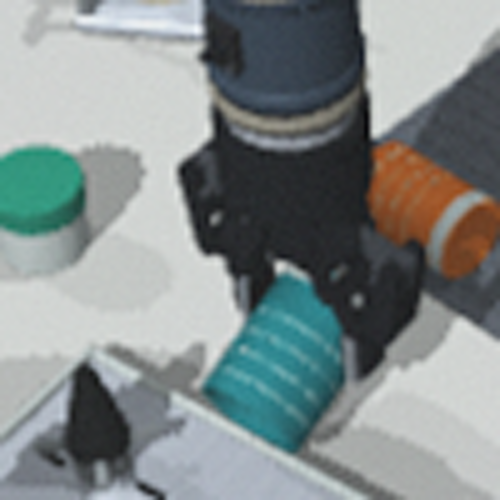

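drive_tool(steps=[0.007,0,-0.004,0,0.5,0.013,0,-0.008,0,0.5,0.021,0,-0.013,0,0.5,0.028,0,-0.018,0,0.5,0.036,0,-0.022,0,0.5,0.045,0,-0.025,0,0.5,0.053,0,-0.028,0,0.5,0.062,0,-0.03,0,0.5])

```text
time: 6.95
eef_pos: [0.5622, 0.0278, 0.1313]
tcp_rot: [0.001, 0.71, 0.705, -0.001]
force: [0.7, -4.3, 1.5]
opening: 0.0591
finger_force: 23.7
```

drive_tool(steps=[0.01,0,0,0,0.5,0.02,0,0,0,0.5,0.029,0,0,0,0.5,0.038,0,0.001,0,0.5,0.045,0,0.003,0,0.5,0.052,0,0.005,0,0.5,0.059,0,0.007,0,0.5,0.064,0,0.009,0,0.5])

```text
time: 7.75
eef_pos: [0.5626, 0.0613, 0.128]
tcp_rot: [0.001, 0.709, 0.705, 0.0]
force: [-2.4, -3.6, 10.1]
opening: 0.0589
finger_force: 28.3
```

Run:
```python
from h import *
plan([.562,-.024,.098],90)
b=snap('side','s5');hsv=cv2.cvtColor(b,cv2.COLOR_RGB2HSV)
m=cv2.inRange(hsv[150:290,210:350],(80,100,40),(100,255,255)); k,l,st,ce=cv2.connectedComponentsWithStats(m); print(st[1:],ce[1:])
cv2.imwrite('pics/c7.png',cv2.resize(b[170:270,220:320],None,fx=5,fy=5,interpolation=2)[...,::-1])
```

```text
at [0.5626 0.0613 0.128 ] yaw 89.64 t 7.75 F [-2.4 -3.6 10.1] op 0.0589 ff 28.3
  shift [-0.1706 -0.0002  0.0601] turn -0.002
[[ 17  50  20  17 277]
 [ 56  84  11  10  53]
 [ 70  87   2   1   2]
 [ 55  92  23  27 398]
 [ 74  92   2   1   2]] [[ 26.55234657  57.72563177]
 [ 60.81132075  88.37735849]
 [ 70.5         87.        ]
 [ 64.28894472 107.40954774]
 [ 74.5         92.        ]]
```

View pics/c7.png

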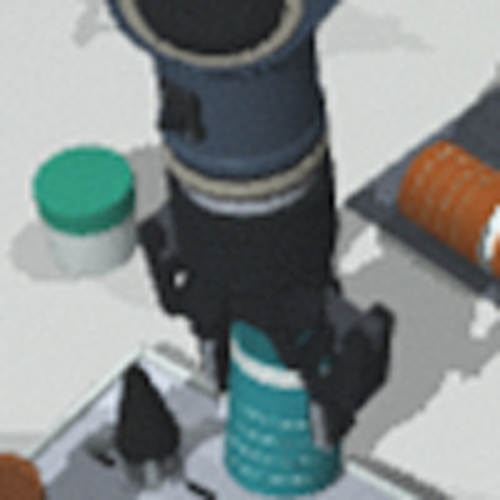

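drive_tool(steps=[0,0,-0.04,0,0.5,0,0,-0.08,0,0.5,-0.09,0,-0.08,0,0.5,-0.18,0,-0.08,0,0.5,-0.2,0,-0.05,0,0.5,-0.2,0,0.0,0,0.5,-0.2,0,0.015,0,0.5,-0.2,0,0.02,0,0.5])

```text
time: 8.6
eef_pos: [0.561, -0.0378, 0.1155]
tcp_rot: [-0.001, 0.709, 0.705, 0.0]
force: [0.4, 0.6, -0.3]
opening: 0.0595
finger_force: 27.2
```

drive_tool(steps=[0,0,0.004,0,0.5,0,0,0.008,0,0.5,0,0,0.012,0,0.5])

```text
time: 8.9
eef_pos: [0.5623, -0.0389, 0.1112]
tcp_rot: [0.001, 0.709, 0.705, 0.001]
force: [-2.2, 1.9, 11.7]
opening: 0.0592
finger_force: 28.5
```

drive_tool(steps=[0,0,0.004,0,0.5,0,0,0.004,0,0.9,0,0,0.0,0,0.9,0,0,0.0,0,0.9,0,0,-0.06,0,0.9,0,0,-0.15,0,0.9,-0.08,0,-0.25,0,0.9,-0.17,0,-0.25,0,0.9,-0.26,0,-0.25,0,0.9,-0.26,0,-0.25,0,0.9])

```text
time: 9.9
eef_pos: [0.5598, -0.1794, 0.2353]
tcp_rot: [0.002, 0.714, 0.7, -0.002]
force: [-0.9, -0.4, 0.1]
opening: 0.077
finger_force: 0.0
```

```bash
cat >> h.py <<'E'
def mask(n,im,lo,hi,box):
    x0,y0,x1,y1=box; h=cv2.cvtColor(im,cv2.COLOR_RGB2HSV)[y0:y1,x0:x1]; m=cv2.inRange(h,lo,hi)
    k,l,st,ce=cv2.connectedComponentsWithStats(m); i=1+np.argmax(st[1:,4]); print(n,st[i]+[x0,y0,0,0,0],(ce[i]+[x0,y0]).round(1))
    return (l==i),ce[i]+[x0,y0]
E
python3 - <<'E'
from h import *
plan([.562,-.0389,.1112],90)
a=snap('top','t6');b=snap('side','s6')
m,c=mask('top',a,(80,100,40),(100,255,255),(300,190,365,260)); print(ray('top',*c,.082))
m,c=mask('side',b,(80,100,40),(100,255,255),(250,170,350,290))
A=cv2.resize(a[180:270,290:380],(400,400),interpolation=2);B=cv2.resize(b[160:280,250:370],(400,400),interpolation=2)
cv2.imwrite('pics/c8.png',np.hstack([A,B])[...,::-1])
E
```

```text
at [ 0.5598 -0.1794  0.2353] yaw 88.82 t 9.9 F [-0.9 -0.4  0.1] op 0.077 ff 0.0
  shift [ 0.2824 -0.0014  0.2467] turn -0.0066
top [320 217  19  20 297] [328.6 226.9]
[ 0.56283557 -0.03231037  0.082     ]
side [288 230  22  22 347] [298.6 241.5]
```

drive_tool(steps=[0.1,0.005,0,-0.0066,0.9,0.2,0.005,0.02,-0.0066,0.9,0.294,0.005,0.05,-0.0066,0.9,0.294,0.005,0.05,-0.0066,0.9,0.294,0.005,0.15,-0.0066,0.9,0.294,0.005,0.242,-0.0066,0.9,0.294,0.005,0.242,-0.0066,0.9,0.294,0.005,0.242,-0.0066,0.5,0.294,0.005,0.242,-0.0066,0.5,0.294,0.005,0.242,-0.0066,0.5], newtons=25)

```text
time: 11.0
eef_pos: [0.5656, -0.0224, 0.1167]
tcp_rot: [0.002, 0.702, 0.712, 0.001]
force: [-1.3, 0.1, -0.2]
opening: 0.0587
finger_force: 27.8
```

Run:
```python
from h import *
plan([.503,.1965,.25],90)
```

```text
at [ 0.5656 -0.0224  0.1167] yaw 90.79 t 11.0 F [-1.3  0.1 -0.2] op 0.0587 ff 27.8
  shift [ 0.4395 -0.118  -0.2671] turn 0.0044
```

drive_tool(steps=[0,0,0,0,0.8,0,0,0,0,0.8,-0.02,0,0,0,0.8,-0.02,0,0,0,0.8,-0.02,0,0,0,0.5,-0.02,0,0,0,0.5,-0.02,0,0,0,0.5])

```text
time: 11.7
eef_pos: [0.5646, -0.0331, 0.1146]
tcp_rot: [0.0, 0.702, 0.712, -0.0]
force: [0.6, -1.7, 2.0]
opening: 0.0591
finger_force: 27.3
```

Run:
```python
from h import *
plan([.503,.1965,.25],90)
```

```text
at [ 0.5646 -0.0331  0.1146] yaw 90.78 t 11.7 F [ 0.6 -1.7  2. ] op 0.0591 ff 27.3
  shift [ 0.4606 -0.1169 -0.2712] turn 0.0043
```

drive_tool(steps=[0,0,-0.1,0,0.5,0,0,-0.2,0,0.5,0.05,-0.02,-0.27,0,0.5,0.15,-0.05,-0.27,0,0.5,0.25,-0.08,-0.27,0,0.5,0.35,-0.1,-0.27,0,0.5,0.42,-0.117,-0.27,0,0.5,0.461,-0.117,-0.27,0,0.5,0.461,-0.117,-0.27,0,0.5,0.461,-0.117,-0.27,0,0.5])

```text
time: 12.7
eef_pos: [0.5023, 0.197, 0.2489]
tcp_rot: [-0.0, 0.702, 0.712, -0.001]
force: [0.5, -0.6, -1.0]
opening: 0.0588
finger_force: 28.2
```

Run:
```python
from h import *
plan([.503,.197,.225],90)
b=snap('side','s7')
for z,r in((.135,0),(.217,0)): print(proj('side',[.503,.197,z]))
cv2.imwrite('pics/c9.png',cv2.resize(b[190:340,190:340],None,fx=4,fy=4,interpolation=2)[...,::-1])
```

```text
at [0.5023 0.197  0.2489] yaw 90.86 t 12.7 F [ 0.5 -0.6 -1. ] op 0.0588 ff 28.2
  shift [-0.0001  0.0015  0.0477] turn 0.0048
[255.46802059 280.48713258]
[250.95510902 256.44221689]
```

View pics/c9.png

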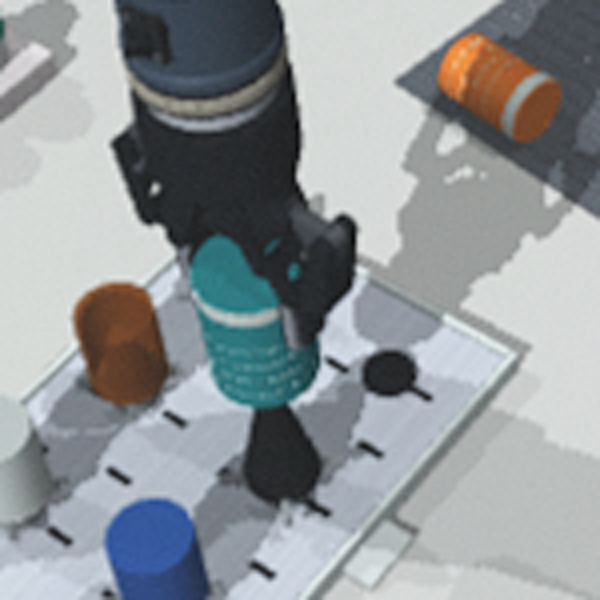

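drive_tool(steps=[0,0.001,0.04,0,0.5,0,0.001,0.08,0,0.5,0,0.001,0.1,0,0.5,0,0.001,0.12,0,0.5,0,0.001,0.12,0,0.5])

```text
time: 13.25
eef_pos: [0.503, 0.196, 0.1883]
tcp_rot: [-0.0, 0.703, 0.712, -0.001]
force: [0.7, 0.1, -1.0]
opening: 0.0589
finger_force: 28.2
```

drive_tool(steps=[0,0,0.02,0,0.5,0,0,0.04,0,0.5,0,0,0.055,0,0.5,0,0,0.065,0,0.5])

```text
time: 13.65
eef_pos: [0.503, 0.1969, 0.156]
tcp_rot: [-0.0, 0.702, 0.712, -0.0]
force: [0.1, 0.2, -0.4]
opening: 0.0591
finger_force: 28.2
```

drive_tool(steps=[0,0,0.005,0,0.5,0,0,0.01,0,0.5,0,0,0.014,0,0.5,0,0,0.016,0,0.5])

```text
time: 14.05
eef_pos: [0.5034, 0.1974, 0.1503]
tcp_rot: [0.001, 0.702, 0.712, -0.0]
force: [-4.6, -3.5, 17.1]
opening: 0.0588
finger_force: 29.8
```

drive_tool(steps=[0,0,-0.004,0,0.5,0,0,-0.004,0,0.85,0,0,-0.004,0,0.85,0,0,-0.004,0,0.85,0,0,-0.06,0,0.85,0,0,-0.14,0,0.85,0,0,-0.24,0,0.85,0,0,-0.24,0,0.85])

```text
time: 14.85
eef_pos: [0.5058, 0.1994, 0.2752]
tcp_rot: [0.003, 0.702, 0.712, 0.006]
force: [0.7, 0.6, -0.9]
opening: 0.0725
finger_force: 0.0
```

```bash
cat > m.py <<'E'
from h import *
def near_end(b):
    pass
E
python3 - <<'E'
from h import *
g=np.array([.5650,-.1355]) 
plan([.565,-.1355,.27],-7.5)
a=cv2.imread('pics/t6.png')[...,::-1].copy()
for n,lo,hi,box in(('orange',(3,120,90),(15,255,255),(345,190,375,245)),):
    m,c=mask(n,a,lo,hi,box)
E
```

```text
at [0.5058 0.1994 0.2752] yaw 90.79 t 14.85 F [ 0.7  0.6 -0.9] op 0.0725 ff 0.0
  shift [-0.6713  0.1091  0.0087] turn 0.546
orange [353 209  18  21 313] [361.7 219.1]
```

Run:
```python
from h import *
print(ray('top',361.4,220.9,.027),ray('top',361.7,218.9,.045))
b=cv2.imread('pics/s6.png')[...,::-1].copy()
a=snap('top','t8')
m,c=mask('teal on peg',a,(80,100,40),(100,255,255),(225,215,285,280)); print(ray('top',*c,.118))
plan([.565,-.1355,.27],-7.5)
```

```text
[ 0.58744067 -0.13457651  0.027     ] [ 0.59165472 -0.13392853  0.045     ]
teal on peg [249 236  12  15  99] [255.4 242.4]
[0.51240683 0.1801563  0.118     ]
at [0.5046 0.1981 0.2722] yaw 90.77 t 14.9 F [-0.6  0.7 -0.5] op 0.0725 ff 0.0
  shift [-0.6688  0.1117  0.0038] turn 0.546
```

drive_tool(steps=[-0.67,0.115,0,0.546,0.75,-0.67,0.115,0,0.546,0.75,-0.67,0.115,0,0.546,0.75,-0.67,0.115,0,0.546,0.75,-0.67,0.115,0,0.546,0.75,-0.67,0.115,0,0.546,0.75,-0.67,0.115,0,0.546,0.75,-0.67,0.115,0,0.546,0.75,-0.67,0.115,0,0.546,0.75,-0.67,0.115,0,0.546,0.75])

```text
time: 15.9
eef_pos: [0.5646, -0.1377, 0.2671]
tcp_rot: [-0.0, 0.999, 0.039, -0.001]
force: [-0.7, -0.1, -0.3]
opening: 0.064
finger_force: 0.0
```

Run:
```python
from h import *
plan([.567,-.134,.15],-7.5)
a=snap('top','t9');b=snap('side','s9')
m,c=mask('teal on peg',a,(80,100,40),(100,255,255),(225,215,285,280)); print(ray('top',*c,.118))
m,c=mask('teal side',b,(80,100,40),(100,255,255),(210,230,310,340))
print('expect lid ctr',proj('side',[.503,.197,.118]),'ring base',proj('side',[.503,.197,.036]))
plan([.567,-.134,.15],-7.5)
```

```text
at [ 0.5646 -0.1377  0.2671] yaw 4.43 t 15.9 F [-0.7 -0.1 -0.3] op 0.064 ff 0.0
  shift [ 0.0061 -0.0069  0.2341] turn 0.0663
teal on peg [240 235  21  21 339] [249.8 245.1]
[0.50447456 0.1961727  0.118     ]
teal side [244 275  26  21 448] [256.4 285.1]
expect lid ctr [256.33674947 285.1157437 ] ring base [260.2443145 305.9353565]
at [ 0.5647 -0.1372  0.2674] yaw 4.85 t 16.0 F [-0.3  0.1 -0. ] op 0.0642 ff 0.0
  shift [ 0.0058 -0.006   0.2348] turn 0.0686
```

drive_tool(steps=[0.006,-0.006,0.1,0.0686,0.85,0.006,-0.006,0.18,0.0686,0.85,0.006,-0.006,0.26,0.0686,0.85,0.006,-0.006,0.33,0.0686,0.85,0.006,-0.006,0.369,0.0686,0.85,0.006,-0.006,0.369,0.0686,0.85,0.006,-0.006,0.369,0.0686,0.4,0.006,-0.006,0.369,0.0686,0.4,0.006,-0.006,0.369,0.0686,0.4,0.006,-0.006,0.369,0.0686,0.4], newtons=20)

```text
time: 17.0
eef_pos: [0.5687, -0.1341, 0.0856]
tcp_rot: [0.0, 0.998, -0.065, 0.001]
force: [0.3, 0.0, 1.7]
opening: 0.0486
finger_force: 24.2
```

drive_tool(steps=[0,0,-0.1,0,0.4,-0.035,-0.165,-0.13,-0.5416,0.4,-0.035,-0.165,-0.13,-0.5416,0.4,-0.035,-0.165,-0.13,-0.5416,0.4,-0.035,-0.165,-0.13,-0.5416,0.4,-0.035,-0.165,-0.13,-0.5416,0.4,-0.035,-0.165,-0.13,-0.5416,0.4,-0.035,-0.165,-0.13,-0.5416,0.4,-0.035,-0.165,-0.13,-0.5416,0.4,-0.035,-0.165,-0.13,-0.5416,0.4])

```text
time: 18.0
eef_pos: [0.5615, -0.0499, 0.1499]
tcp_rot: [0.0, 0.818, 0.575, 0.0]
force: [0.1, 0.5, -0.5]
opening: 0.0491
finger_force: 24.0
```

Run:
```python
from h import *
plan([.562,-.045,.0956],90)
```

```text
at [ 0.5615 -0.0499  0.1499] yaw 70.21 t 18.0 F [ 0.1  0.5 -0.5] op 0.0491 ff 24.0
  shift [ 0.0096 -0.0025  0.1087] turn -0.1099
```

Turn and go down (contact not before y ≈ −0.015).

drive_tool(steps=[0,0,0.02,-0.11,0.4,0,0,0.06,-0.11,0.4,0.01,-0.002,0.108,-0.11,0.4,0.01,-0.002,0.108,-0.11,0.4,0.01,-0.002,0.108,-0.11,0.4])

```text
time: 18.5
eef_pos: [0.5624, -0.0448, 0.0958]
tcp_rot: [0.0, 0.71, 0.705, -0.0]
force: [0.2, 0.4, 0.1]
opening: 0.049
finger_force: 23.9
```

drive_tool(steps=[0.015,0,0,0,0.4,0.03,0,0,0,0.4,0.044,0,0,0,0.4,0.056,0,0,0,0.4,0.062,0,0,0,0.4])

```text
time: 19.0
eef_pos: [0.5625, -0.0126, 0.0958]
tcp_rot: [0.0, 0.709, 0.705, 0.0]
force: [0.4, 0.1, -0.0]
opening: 0.0488
finger_force: 23.9
```

drive_tool(steps=[0.006,0,0,0,0.4,0.012,0,0,0,0.4,0.016,0,0,0,0.4])

```text
time: 19.3
eef_pos: [0.5626, -0.0094, 0.0954]
tcp_rot: [0.002, 0.71, 0.704, -0.003]
force: [-1.7, -10.1, 4.1]
opening: 0.0488
finger_force: 24.4
```

drive_tool(steps=[0,0,-0.004,0,0.4,0.001,0,-0.008,0,0.4,0.003,0,-0.012,0,0.4,0.005,0,-0.015,0,0.4,0.01,0,-0.022,0,0.4,0.016,0,-0.029,0,0.4,0.022,0,-0.035,0,0.4,0.028,0,-0.041,0,0.4])

```text
time: 20.1
eef_pos: [0.5623, 0.0066, 0.1157]
tcp_rot: [0.0, 0.71, 0.704, -0.001]
force: [0.2, -3.6, -1.5]
opening: 0.049
finger_force: 23.6
```

drive_tool(steps=[0.007,0,-0.005,0,0.4,0.015,0,-0.009,0,0.4,0.023,0,-0.013,0,0.4,0.031,0,-0.016,0,0.4,0.039,0,-0.018,0,0.4,0.048,0,-0.02,0,0.4,0.056,0,-0.021,0,0.4,0.065,0,-0.021,0,0.4,0.073,0,-0.02,0,0.4,0.082,0,-0.019,0,0.4])

```text
time: 21.1
eef_pos: [0.5629, 0.0484, 0.1262]
tcp_rot: [0.001, 0.71, 0.705, -0.001]
force: [-0.5, -5.6, 3.8]
opening: 0.0494
finger_force: 25.0
```

drive_tool(steps=[0.006,0,0.001,0,0.4,0.012,0,0.003,0,0.4,0.017,0,0.006,0,0.4,0.02,0,0.008,0,0.4])

```text
time: 21.5
eef_pos: [0.5631, 0.0598, 0.1231]
tcp_rot: [0.001, 0.709, 0.705, -0.0]
force: [-3.4, -3.0, 11.7]
opening: 0.0492
finger_force: 27.9
```

Run:
```python
from h import *
plan([.562,-.024,.098],90)
b=snap('side','s10')
m,c=mask('orange side',b,(3,120,90),(15,255,255),(215,180,330,290))
pts=np.argwhere(m)[:,::-1]; r=cv2.minAreaRect(pts.astype('float32')); print(r)
ys=pts[:,1]; 
for y in np.unique(ys)[::3]: x=pts[ys==y,0]; print(y+180,x.min()+215,x.max()+215)
t=get_state()['eef_pos']; 
for z in(.018,.09): print(z,proj('side',[.562,.058,z]),proj('side',[.587,.058,z]),proj('side',[.537,.058,z]))
```

```text
at [0.5631 0.0598 0.1231] yaw 89.65 t 21.5 F [-3.4 -3.  11.7] op 0.0492 ff 27.9
  shift [-0.1676 -0.0012  0.0505] turn -0.0019
orange side [215 261  14  29 296] [220.2 273.9]
((6.5, 95.0), (28.0, 13.0), 90.0)
261 217 222
264 215 226
267 215 227
270 215 227
273 215 227
276 216 228
279 216 221
282 215 221
285 215 222
288 215 224
0.018 [277.76955033 261.51221458] [270.19932901 257.30234098] [285.46352361 265.79090785]
0.09 [275.51209768 243.06750766] [267.6113077  238.81842372] [283.54810946 247.38931454]
```

drive_tool(steps=[0,0,-0.04,0,0.4,0,0,-0.08,0,0.4,-0.09,0,-0.08,0,0.4,-0.18,0,-0.08,0,0.4,-0.2,0,-0.05,0,0.4,-0.2,0,0.0,0,0.4,-0.2,0,0.015,0,0.4,-0.2,0,0.018,0,0.4])

```text
time: 22.35
eef_pos: [0.5617, -0.0392, 0.1115]
tcp_rot: [-0.001, 0.709, 0.706, -0.0]
force: [-0.2, 1.3, -0.3]
opening: 0.0487
finger_force: 26.6
```

drive_tool(steps=[0,0,0.004,0,0.4,0,0,0.008,0,0.4,0,0,0.011,0,0.4])

```text
time: 22.65
eef_pos: [0.5628, -0.0403, 0.1075]
tcp_rot: [0.0, 0.709, 0.705, 0.001]
force: [-0.6, 0.4, -0.6]
opening: 0.0489
finger_force: 26.6
```

drive_tool(steps=[0,0,0.004,0,0.4,0,0,0.008,0,0.4,0,0,0.012,0,0.4])

```text
time: 22.95
eef_pos: [0.5631, -0.0391, 0.1044]
tcp_rot: [0.001, 0.709, 0.705, 0.0]
force: [-8.6, 4.6, 28.0]
opening: 0.0489
finger_force: 30.5
```

drive_tool(steps=[0,0,-0.006,0,0.4,0,0,-0.006,0,0.75,0,0,-0.006,0,0.75,0,0,-0.006,0,0.75,0,0,-0.06,0,0.75,0,0,-0.15,0,0.75,-0.08,0,-0.25,0,0.75,-0.17,0,-0.25,0,0.75,-0.26,0,-0.25,0,0.75,-0.26,0,-0.25,0,0.75])

```text
time: 23.95
eef_pos: [0.5606, -0.1806, 0.2253]
tcp_rot: [0.001, 0.714, 0.7, -0.002]
force: [-0.7, -0.8, -0.7]
opening: 0.0639
finger_force: 0.0
```

Run:
```python
from h import *
a=snap('top','t11');b=snap('side','s11')
m,c=mask('top',a,(3,120,60),(15,255,255),(300,190,350,260)); print(ray('top',*c,.072))
m,c=mask('side',b,(3,120,60),(15,255,255),(260,190,340,290)); print(ray('side',*c,.05))
x=get_state(); plan([.562,-.0389,.1112],90)
```

```text
top [322 219  17  17 218] [329.7 227.4]
[ 0.56232588 -0.03580774  0.072     ]
side [291 231  18  19 256] [299.7 240.8]
[ 0.53966549 -0.00916311  0.05      ]
at [ 0.5609 -0.1727  0.2252] yaw 89.41 t 24.05 F [ 0.3  1.  -0. ] op 0.0642 ff 0.0
  shift [ 0.2675 -0.0004  0.2281] turn -0.0033
```

drive_tool(steps=[0.1,0.003,0,0,0.8,0.2,0.003,0.02,0,0.8,0.266,0.003,0.05,0,0.8,0.266,0.003,0.05,0,0.8,0.266,0.003,0.15,0,0.8,0.266,0.003,0.23,0,0.8,0.266,0.003,0.23,0,0.8,0.266,0.003,0.23,0,0.4,0.266,0.003,0.23,0,0.4,0.266,0.003,0.23,0,0.4], newtons=25)

```text
time: 25.05
eef_pos: [0.5651, -0.0377, 0.113]
tcp_rot: [0.001, 0.709, 0.705, 0.001]
force: [-0.1, -0.8, -0.4]
opening: 0.0488
finger_force: 28.6
```

Run:
```python
from h import *
plan([.623,.0965,.23],90)
```

```text
at [ 0.5651 -0.0377  0.113 ] yaw 89.64 t 25.05 F [-0.1 -0.8 -0.4] op 0.0488 ff 28.6
  shift [ 0.269   0.1151 -0.2336] turn -0.002
```

drive_tool(steps=[0,0,-0.1,0,0.4,0,0,-0.2,0,0.4,0.05,0.02,-0.25,0,0.4,0.15,0.06,-0.25,0,0.4,0.22,0.1,-0.25,0,0.4,0.264,0.114,-0.25,0,0.4,0.264,0.114,-0.25,0,0.4,0.264,0.114,-0.25,0,0.4,0.264,0.114,-0.25,0,0.4])

```text
time: 25.95
eef_pos: [0.6216, 0.0921, 0.2363]
tcp_rot: [0.001, 0.71, 0.704, -0.0]
force: [0.4, 0.4, -1.0]
opening: 0.0489
finger_force: 28.7
```

Run:
```python
from h import *
plan([.622,.0945,.165],90)
b=snap('side','s12')
m,c=mask('side',b,(3,120,60),(15,255,255),(215,175,300,260))
x0=215;y0=175;p=np.argwhere(m)[:,::-1]+[215,175]
for y in np.unique(p[:,1])[-12::2]: x=p[p[:,1]==y,0]; print(y,x.min(),x.max())
print('rim ctr pred',proj('side',[.622,.0965,.127]), 'rim left/right', [min(q) for q in zip(*[proj('side',[.622+.025*np.cos(k),.0965+.025*np.sin(k),.127]) for k in np.arange(0,6.3,.2)])],[max(q) for q in zip(*[proj('side',[.622+.025*np.cos(k),.0965+.025*np.sin(k),.127]) for k in np.arange(0,6.3,.2)])])
```

```text
at [0.6216 0.0921 0.2363] yaw 89.53 t 25.95 F [ 0.4  0.4 -1. ] op 0.0489 ff 28.7
  shift [0.005  0.0007 0.1426] turn -0.0026
side [234 220  23  20 281] [244.6 230.1]
228 236 255
230 236 256
232 237 256
234 238 255
236 238 253
238 241 250
rim ctr pred [244.79195583 232.33997471] rim left/right [np.float64(234.38191233117362), np.float64(224.84876835448497)] [np.float64(255.19147506309807), np.float64(240.08598471830064)]
```

drive_tool(steps=[0.004,0.001,0.04,0,0.4,0.004,0.001,0.07,0,0.4,0.004,0.001,0.1,0,0.4,0.004,0.001,0.12,0,0.4,0.004,0.001,0.135,0,0.4])

```text
time: 26.5
eef_pos: [0.6219, 0.0954, 0.1672]
tcp_rot: [-0.0, 0.709, 0.705, -0.001]
force: [-0.6, 0.4, -0.5]
opening: 0.0491
finger_force: 28.7
```

drive_tool(steps=[0,0,0.01,0,0.4,0,0,0.02,0,0.4,0,0,0.028,0,0.4,0,0,0.034,0,0.4,0,0,0.038,0,0.4])

```text
time: 27.0
eef_pos: [0.6222, 0.0958, 0.1493]
tcp_rot: [0.0, 0.709, 0.705, 0.0]
force: [0.4, 0.9, -0.0]
opening: 0.0488
finger_force: 28.7
```

drive_tool(steps=[0,0,0.003,0,0.4,0,0,0.006,0,0.4,0,0,0.008,0,0.4])

```text
time: 27.3
eef_pos: [0.6223, 0.0961, 0.148]
tcp_rot: [0.001, 0.709, 0.705, -0.0]
force: [-6.0, -3.0, 18.2]
opening: 0.0491
finger_force: 30.8
```

Seated; release and withdraw.

drive_tool(steps=[0,0,-0.004,0,0.4,0,0,-0.004,0,0.75,0,0,-0.004,0,0.75,0,0,-0.004,0,0.75,0,0,-0.06,0,0.75,0,0,-0.14,0,0.75,-0.1,0,-0.24,0,0.75,-0.2,0,-0.24,0,0.75,-0.3,0,-0.24,0,0.75,-0.38,0,-0.24,0,0.75])

```text
time: 28.3
eef_pos: [0.6211, -0.0899, 0.2662]
tcp_rot: [0.001, 0.709, 0.705, 0.0]
force: [2.0, 0.1, 0.4]
opening: 0.0644
finger_force: 0.0
```

drive_tool(steps=[0,0,0,0,0.75,0,0,0,0,0.75])

```text
time: 28.5
eef_pos: [0.6208, -0.0903, 0.2648]
tcp_rot: [-0.0, 0.711, 0.704, -0.0]
force: [-0.1, 0.7, 0.9]
opening: 0.0637
finger_force: 0.0
```

Run:
```python
from h import *
a=snap('top','t13');b=snap('side','s13')
m,c=mask('orange top',a,(3,120,60),(13,255,255),(268,190,305,225)); print(ray('top',*c,.108))
m,c=mask('orange side',b,(3,120,60),(13,255,255),(235,225,275,275)); print('lid pred',proj('side',[.622,.0965,.108]),'rim',proj('side',[.622,.0965,.036]))
m,c=mask('teal top',a,(80,100,40),(100,255,255),(225,215,285,280)); print(ray('top',*c,.118))
m,c=mask('blue',a,(105,120,40),(130,255,255),(195,215,240,275))
m,c=mask('amber',a,(3,90,30),(17,255,255),(230,190,268,225))
plan([0,0,0])
```

```text
orange top [277 197  17  18 235] [285.  205.7]
[0.62137039 0.09650755 0.108     ]
orange side [238 244  21  20 280] [248.9 254.4]
lid pred [245.80259961 237.61633038] rim [249.41504027 256.4761128 ]
teal top [240 236  21  20 338] [249.8 245.2]
[0.50417376 0.19611843 0.118     ]
blue [209 239  16  14 184] [216.3 245.5]
amber [243 199  17  15 184] [251.  205.9]
at [ 0.6209 -0.0866  0.2653] yaw 89.76 t 28.6 F [0.3 0.5 0.4] op 0.0641 ff 0.0
  shift [ 0.1674 -1.2426  0.5307] turn None
```

Both beakers are seated, centred and let go, and the blue and amber cups have not moved; handing in.

```bash
python3 -c "
from workcell import *
print(finish_job())"
```

```text
the job is handed in; nothing more can be done
None
```

Job handed in at about 28.6 s: the wide teal beaker hangs mouth down on the thick peg and the narrow orange one on the slim peg, both seated and let go; in the last pictures the blue and amber cups had not moved (the white cup and the bench items were not measured again), and no verdict was returned.

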